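# Feed the single-cell carrier down to the escapement stop

## Robot

A 6-joint arm with a two-finger parallel gripper is mounted at the origin on the work surface. World frame = base frame: x ahead of the robot, y to its left, z up, the work surface at z = 0. Lengths are in mm, angles in rad, forces in N, time in s.
With the tool pointing down it reaches from about 350 to 975 mm from the base axis. Payload 7.1 kg.
Tool frame: the origin (TCP) lies between the finger pads; the fingertips stand 19 mm ahead of it and the grasp point (between the pads) is the TCP; z points along the fingers, y is the line along which they close (so a half turn about z gives the same grasp; the last joint's range is limited). The gripper opens to 88 mm and grips with 3 to 60 N. Pads are 20 mm wide; open, the fingers measure 115 mm over their backs; the gripper's body (75 mm by 178 mm) begins 61 mm behind the grasp point.
Start: joints at [1.127, 0.423, 1.63, -0, 1.089, -0.019], TCP at [257.554, 569.448, 202.475] pointing down, gripper open.
Joint ranges: [-3, 3], [-0.9, 2.11], [0.09, 2.58], [-1.31, 4.45], [0.11, 2.69], [-2.54, 2.54]. Speed limits (rad/s): [2.39, 2.39, 3.01, 3.14, 3.14, 3.14].

## Interface

Orientations are given as a rotation vector (axis times angle).
In Python, from workcell import ctrl gives the robot as it stands.
- The arm moves only by the tool arm_command, never from a script. Its argument "series" is a list of rows, each an object with "linear": the shift along the tool's x, y, z in m, a list of three; "turn": the turn about the tool's z in rad. A call has 1 to 10 rows; each row shifts and turns the commanded pose from where the row before left it, along the tool's axes as they then stand; what a row does not reach is not made up. A row lasts 1/10 s, in which the tool goes at most 50 mm and 8.59 degrees, less where a joint would pass 70% of its speed; a pose out of reach is approached as far as the arm can. A call with a gripper value outside its range is refused whole. "jaw" is the opening, from -1 (shut) to 1 (fully open), set as the call begins (left out, the last holds). The fingers move at their own pace and stop on an object; the grip force is fixed at half the most. Time passes only in rows, so rows that do not move let the fingers close. It gives the time, the measured TCP pose, the force, the opening and the grip force at its end, in the units of the state.
- ctrl.get_obs(): the state, without advancing time (a new reading comes with each control period).
- ctrl.get_image(name): name is "scene" or "top"; returns a dict with "frame" (400x640x3 uint8, blue, green, red), "fx", "fy", "cx", "cy" (pixels), "k1" (the pictures are not rectified: a ray, as slopes to the right and down, at radius r is drawn at 1 + k1 r^2 times it, then the intrinsics apply), "rvec" (rotation vector, rad) and "tvec" (3), from world to camera coordinates, as OpenCV has them. Camera axes: x right, y down, z forward; pixel columns grow to the right and rows downward; lengths in mm; the calibration is good to about 2 mm. A picture is of the moment at which its call begins. There is no depth.
- ctrl.close_job(): hands the job in; it is judged then, once.
The state is a dict: "t": time; "qpos": joint angles; "qvel": joint speeds; "joint_torque": joint torques, N m; "ee_pos": TCP position; "orientation": TCP orientation; "ft_force": force on the tool from outside, world axes, zero at the start; "moment": the same for the moment, N m; "width": finger opening in mm; "grasp_force": force on a finger pad.
Only numpy, scipy, OpenCV 4.12 (cv2) and the standard library are available. Lean on these libraries where they do the work, as an engineer would, in place of code of your own. Each camera call takes 0.05 s, during which the arm holds its last target. There are 200 camera calls.

## Task

At the battery bench, two sloped chutes each hold a black carrier tray. Find the carrier with the one stout cell (the other holds three slim cells) and push it steadily down its own chute, without lifting it out or slamming it, until it rests against the steel escapement stop at the low end; then back away. Leave the three-cell carrier where it is.

Things in the scene. Friction and masses are not known exactly. Their poses are not given: they have to be found in the camera images.
- carrier: Carrier to feed (sizes in mm): black tray 90 long (x) x 60 wide (y), a flat wall 34 high across each end, outer faces 45 from the origin, and one stout cell (33 dia x 72, top at 39) clipped lengthwise between; 0.13-0.27 kg. Origin: centre of underside; x down the chute, z square to its floor. Starts with its origin 155 to 205 uphill of the stop; stays by friction where left, 1 N moves it.
- other_carrier: Carrier to leave alone, in the other chute: the same tray (90 x 60 mm, end walls 34 high) but with three slim cells (18 dia x 65 mm) side by side, tops 25 above the underside. Origin: centre of underside; x down its chute.
- chute: Fixed aluminium chute under the one-cell carrier: channel 360 mm long, 68 wide inside, guides 14 high, open uphill end, sloping 0.21 rad. Origin: mid length and width, on the floor surface, 66 above the bench; x down the slope (away from the robot, within 0.2 rad), y across, z square to the floor. Grey solenoid outside the guide by the stop, top at 19. A like chute is 260-340 aside.
- stop: Escapement stop of that chute: fixed steel bar across the channel, 8 mm thick, 64 wide, 22 above the floor, with a 10 mm dark rod along its back. Origin: middle of its uphill face at floor level, at x = 135 in the chute's frame; same axes as the chute. A carrier resting against it has its origin 45 uphill of this point.
Things that resemble listed ones, but are neither listed nor needed, are in the scene too. Leave any red look-alike of the carrier alone.

How it is judged (in metres and radians):
On the way:
1. the single-cell carrier is pressed against the stop (contact force between carrier and stop above 0.3 N), for 0.05 s.
At the end, for the whole second after the job is handed in: The single-cell carrier, having been pressed against the stop, lies at rest flat in its chute, within 10 mm of the stop, within 12 mm of the channel's middle and within 10 degrees of straight; the three-cell carrier is within 20 mm of where it began (x of carrier in the frame of stop between -0.055 and -0.035 m and y of carrier in the frame of stop between -0.012 and 0.012 m and z of carrier in the frame of stop below 0.01 m and angle between the x axis of carrier and the x axis of stop, either way round below 0.175 rad and angle between the z axis of carrier and the z axis of stop, either way round below 0.175 rad and linear speed of carrier below 0.02 m/s and distance of other_carrier from where it was at the start of the episode below 0.02 m); the robot touches nothing.
It fails at once if the single-cell carrier is lifted out of its chute (more than 20 mm off the floor) (z of carrier in the frame of stop above 0.02 m).
It fails at once if the single-cell carrier is slammed or shot down the chute (faster than 0.4 m/s) (linear speed of carrier above 0.4 m/s).
It fails at once if the three-cell carrier is pushed out of place (more than 20 mm) (distance of other_carrier from where it was at the start of the episode above 0.02 m).
It also fails if it takes over 32 s, if anything falls off the work surface, if the arm or the gripper's body presses on something with over 40 N, if the wrist force passes 120 N, or if a joint passes its speed limit or range.

## Working session

There is one attempt and no reset: what is moved stays moved. The work goes in short steps, Python scripts to look and compute and a tool call to move; the robot and the scene stay as the last step left them, time stands still between calls to the robot, and variables do not carry over. Pictures are saved under pics/ and viewed, at most 10 in all, crops included, and the job is handed in when it is done.

Besides the shell and the picture viewer there is one more tool, called after "Request:" as name([rows], argument=value, ...), one row to a line, values as JSON. arm_command: Moves the arm, as the interface text tells. Its arguments: {"type":"object","properties":{"series":{"type":"array"},"jaw":{"type":"number"}},"required":["series"]}

```bash
mkdir -p pics; cat > h.py <<'E'
import numpy as np,cv2
from workcell import ctrl
def snap(n,f=None):
    d=ctrl.get_image(n)
    if f: cv2.imwrite('pics/'+f,d['frame'])
    return d
def cal(d):
    K=np.array([[d['fx'],0,d['cx']],[0,d['fy'],d['cy']],[0,0,1.]])
    return K,np.array([d['k1'],0,0,0,0.]),np.array(d['rvec'],float),np.array(d['tvec'],float)
def proj(d,P):
    K,D,r,t=cal(d); return cv2.projectPoints(np.array(P,float).reshape(-1,1,3),r,t,K,D)[0][:,0]
def ray(d,uv):
    K,D,r,t=cal(d); p=cv2.undistortPoints(np.array(uv,float).reshape(-1,1,2),K,D)[:,0]
    R=cv2.Rodrigues(r)[0]; return -R.T@t,np.c_[p,np.ones(len(p))]@R
def atz(d,uv,z):
    o,v=ray(d,uv); return o+v*((z-o[2])/v[:,2])[:,None]
E
python3 - <<'E'
from h import *
import pickle
D={}
for n in('top','scene'):
    D[n]=snap(n,n+'0.png')
    print(n,-cv2.Rodrigues(np.array(D[n]['rvec'],float))[0].T@np.array(D[n]['tvec'],float))
pickle.dump(D,open('d0.pkl','wb'))
o=ctrl.get_obs();print(o['t'],o['ee_pos'],o['orientation'],o['width'])
E
```

```text
top [474.50439673  -9.41360397 782.21376156]
scene [1070.37653492   20.87599213  545.57192188]
0.1 [257.33391738 568.99431879 201.77574366] [-6.62238330e-01 -3.07067713e+00  2.05716993e-03] 87.69894749032558
```

View pics/top0.png

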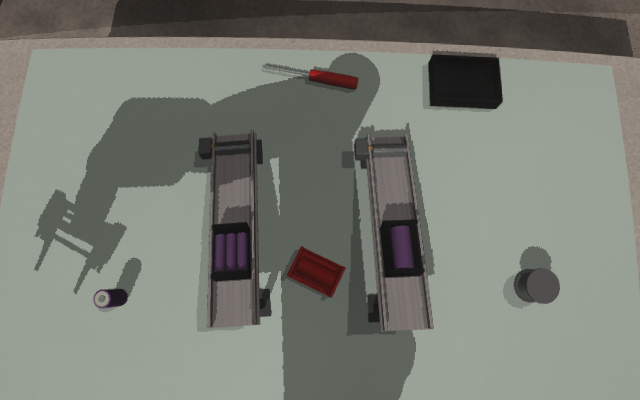

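View pics/scene0.png

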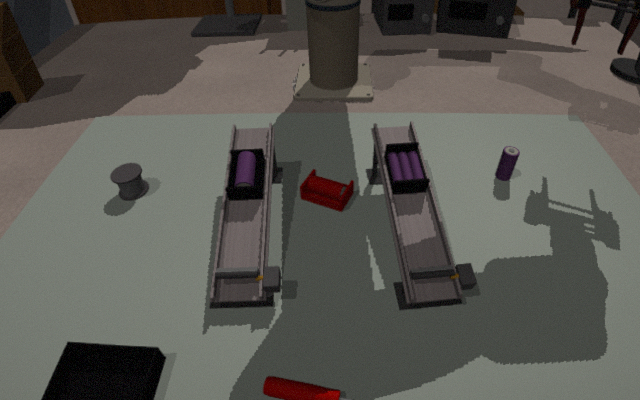

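```bash
python3 - <<'E'
import cv2
a=cv2.imread('pics/top0.png')[115:340,335:450]
cv2.imwrite('pics/crop1.png',cv2.resize(a,None,fx=2.6,fy=2.6,interpolation=cv2.INTER_CUBIC))
E
```

```text
(no output)
```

View pics/crop1.png

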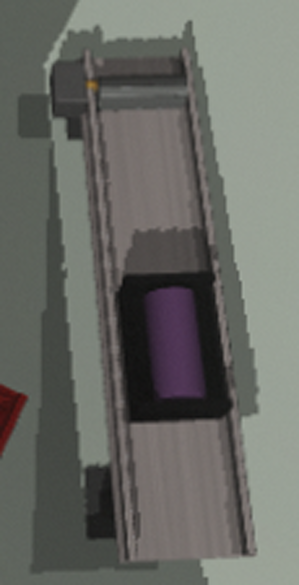

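The candidates in the top image are the one-cell black tray at (402,248), the three-cell black tray at (231,251) and the red look-alike at (316,272). The crop shows a single stout cell in the tray at (402,248), so that is the carrier. The stop is at about (390,150).

Next I fit the chute pose and check it with an overlay.

```bash
cat > fit.py <<'E'
from h import *
import pickle
from scipy.optimize import least_squares
from scipy.spatial.transform import Rotation as Ro
D=pickle.load(open('d0.pkl','rb'));T=D['top'];S=D['scene']
def C2W(p,P): return Ro.from_euler('ZY',[p[2],.21]).apply(np.array(P,float))+[p[0],p[1],66]
cr=lambda u,v:(335+u/2.6,115+v/2.6)
obs=[((-180,34,0),cr(132,558)),((-180,-34,0),cr(242,552)),((135,32,22),cr(97,97)),((135,-32,22),cr(186,95)),((180,-34,14),cr(187,57)),((180,34,14),cr(92,57))]
P=[o[0] for o in obs];U=np.array([o[1] for o in obs])
f=least_squares(lambda p:(proj(T,C2W(p,P))-U).ravel(),[500,-120,0.])
p=f.x;print(p,f.fun.round(1))
def cpts(s): return [(s+a,b,34) for a in(-45,45) for b in(-30,30)]
# carrier walls top corners from crop
uv=[cr(135,420),cr(231,412),cr(121,278),cr(212,275)]
P2=[(-45,30,34),(-45,-30,34),(45,30,34),(45,-30,34)]
g=least_squares(lambda q:(proj(T,C2W(p,np.array(P2)+[q[0],q[1],0]))-np.array(uv)).ravel(),[-50,0])
print('carrier',g.x,g.fun.round(1))
if __name__=='__main__':
  for d,n,(x0,x1,y0,y1) in((T,'ov_t',(335,450,115,340)),(S,'ov_s',(200,300,110,310))):
    im=cv2.resize(d['frame'],None,fx=4,fy=4,interpolation=cv2.INTER_CUBIC)
    def L(A,c): cv2.polylines(im,[(4*proj(d,C2W(p,A))+2).astype(int)],True,c,1)
    L([(-180,34,0),(-180,-34,0),(180,-34,0),(180,34,0)],(0,255,0))
    L([(-180,34,14),(-180,-34,14),(180,-34,14),(180,34,14)],(255,255,0))
    L([(135,32,22),(135,-32,22),(135,-32,0),(135,32,0)],(0,0,255))
    q=g.x;L([(q[0]+a,q[1]+b,34) for a,b in((-45,30),(-45,-30),(45,-30),(45,30))],(0,255,255))
    ims=im[4*y0:4*y1,4*x0:4*x1]
    globals()[n]=cv2.resize(ims,(int(600*(x1-x0)/(y1-y0)),600))
  cv2.imwrite('pics/ov.png',np.hstack([ov_t,ov_s]))
  for n,s in(('stop',135),('uphill face',g.x[0]-45),('end uphill face',45)): print(n,C2W(p,[(s,0,0),(s,0,34)]).round(1))
  o=ctrl.get_obs();print(Ro.from_rotvec(o['orientation']).as_matrix().round(3))
E
python3 fit.py
```

```text
[ 5.70795309e+02 -1.45997850e+02  5.88177827e-02] [ 0.1  2.1 -0.2  2.8  1.1  0.2  1.2  0.1 -1.7 -3.7 -0.5 -2.9]
carrier [-50.84281864   0.9852007 ] [-0.4 -1.3 -0.2  0.6  0.1  0.3  0.5  0.4]
stop [[ 702.6 -138.2   37.9]
 [ 709.7 -137.8   71.1]]
uphill face [[ 477.2 -151.5   86. ]
 [ 484.3 -151.1  119.2]]
end uphill face [[ 614.7 -143.4   56.6]
 [ 621.8 -143.    89.9]]
[[-0.911  0.412 -0.001]
 [ 0.412  0.911 -0.001]
 [ 0.    -0.001 -1.   ]]
```

View pics/ov.png

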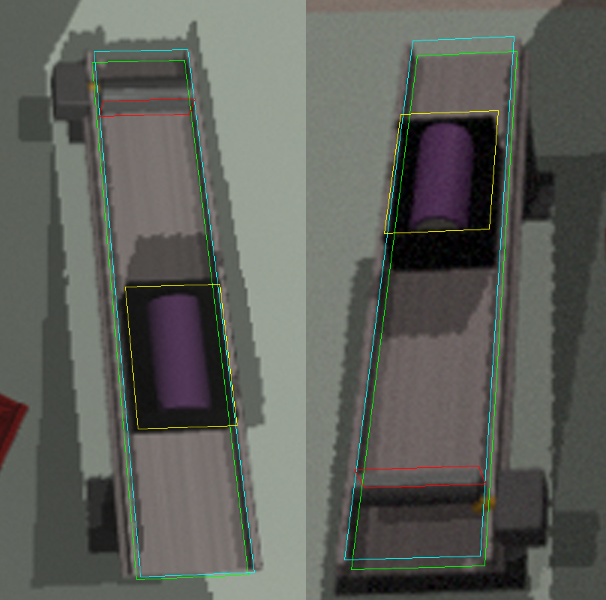

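The fit agrees with the scene to about 2 mm: the carrier origin is 186 mm uphill of the stop, inside the stated 155–205. Next: close the jaw, square the tool to the chute, and cross over high.

Request:
arm_command([
  {"linear": [0,0,-0.008],"turn": -0.12},
  {"linear": [0,0,-0.008],"turn": -0.12},
  {"linear": [0,0,-0.008],"turn": -0.12},
  {"linear": [0,0,-0.008],"turn": -0.12},
  {"linear": [0,0,0],"turn": 0},
], jaw=-1)

```text
t: 0.6
ee_pos: [257.8, 569.9, 235.2]
orientation: [-0.088, 3.14, 0.002]
ft_force: [-0.7, -1.2, -0.2]
width: 51.1
grasp_force: 0.0
```

Request:
arm_command([
  {"linear": [-0.007,-0.036,0],"turn": 0},
  {"linear": [-0.007,-0.036,0],"turn": 0},
  {"linear": [-0.007,-0.036,0],"turn": 0},
  {"linear": [-0.007,-0.036,0],"turn": 0},
  {"linear": [-0.007,-0.036,0],"turn": 0},
  {"linear": [-0.007,-0.036,0],"turn": 0},
  {"linear": [-0.007,-0.036,0],"turn": 0},
  {"linear": [-0.007,-0.036,0],"turn": 0},
  {"linear": [-0.007,-0.036,0],"turn": 0},
  {"linear": [-0.007,-0.036,0],"turn": 0},
])

```text
t: 1.6
ee_pos: [347.1, 212.3, 234.1]
orientation: [0.081, -3.14, 0.0]
ft_force: [-0.0, 0.4, -1.2]
width: 0.6
grasp_force: 0.0
```

Request:
arm_command([
  {"linear": [-0.007,-0.036,0],"turn": 0},
  {"linear": [-0.007,-0.036,0],"turn": 0},
  {"linear": [-0.007,-0.036,0],"turn": 0},
  {"linear": [-0.007,-0.036,0],"turn": 0},
  {"linear": [-0.007,-0.036,0],"turn": 0},
  {"linear": [-0.007,-0.036,0],"turn": 0},
  {"linear": [-0.007,-0.036,0],"turn": 0},
  {"linear": [-0.007,-0.036,0],"turn": 0},
  {"linear": [-0.007,-0.036,0],"turn": 0},
  {"linear": [0,0,0],"turn": 0},
])

```text
t: 2.6
ee_pos: [428.9, -109.3, 234.2]
orientation: [-0.076, 3.14, -0.001]
ft_force: [-0.3, 0.3, -0.5]
width: 0.9
grasp_force: 0.0
```

```bash
python3 - <<'E'
from h import *
from scipy.spatial.transform import Rotation as Ro
o=ctrl.get_obs();print(o['t'],o['ee_pos'],o['width'],o['ft_force'],o['qpos']);print(Ro.from_rotvec(o['orientation']).as_matrix().round(3))
E
```

```text
2.6 [ 428.91932676 -109.32112322  234.19091271] 0.8898072859810011 [-0.26809285  0.33728984 -0.49200087] [-2.75950218e-01  1.06780781e-01  1.98418518e+00 -7.73199618e-04
  1.04996407e+00 -1.89448419e+00]
[[-0.999 -0.048  0.   ]
 [-0.048  0.999 -0.001]
 [-0.    -0.001 -1.   ]]
```

Request:
arm_command([
  {"linear": [-0.005,-0.022,0],"turn": 0},
  {"linear": [-0.006,-0.021,0],"turn": 0},
  {"linear": [0,0,0.02],"turn": 0},
  {"linear": [0,0,0.025],"turn": 0},
  {"linear": [0,0,0.025],"turn": 0},
  {"linear": [0,0,0.02],"turn": 0},
  {"linear": [0,0,0.012],"turn": 0},
  {"linear": [0,0,0],"turn": 0},
])

```text
t: 3.4
ee_pos: [440.2, -147.6, 131.0]
orientation: [0.085, -3.137, -0.002]
ft_force: [-0.4, -0.1, 0.0]
width: 0.6
grasp_force: 0.0
```

```bash
python3 - <<'E'
from h import *
T=snap('top');S=snap('scene')
a=cv2.resize(T['frame'][180:340,340:460],(450,600),interpolation=cv2.INTER_CUBIC)
b=cv2.resize(S['frame'][70:250,200:300],(333,600),interpolation=cv2.INTER_CUBIC)
cv2.imwrite('pics/near.png',np.hstack([a,b]))
o=ctrl.get_obs();print(o['t'],o['ee_pos'],o['ft_force'])
tip=o['ee_pos']+np.array([0,0,-19]);print(proj(T,tip),proj(S,tip))
E
```

```text
3.5 [ 441.63228207 -148.25464503  132.76290483] [ 0.62164838  0.40651286 -0.27184778]
[[403.31363028 301.64091804]] [[252.54531473 136.23422429]]
```

View pics/near.png

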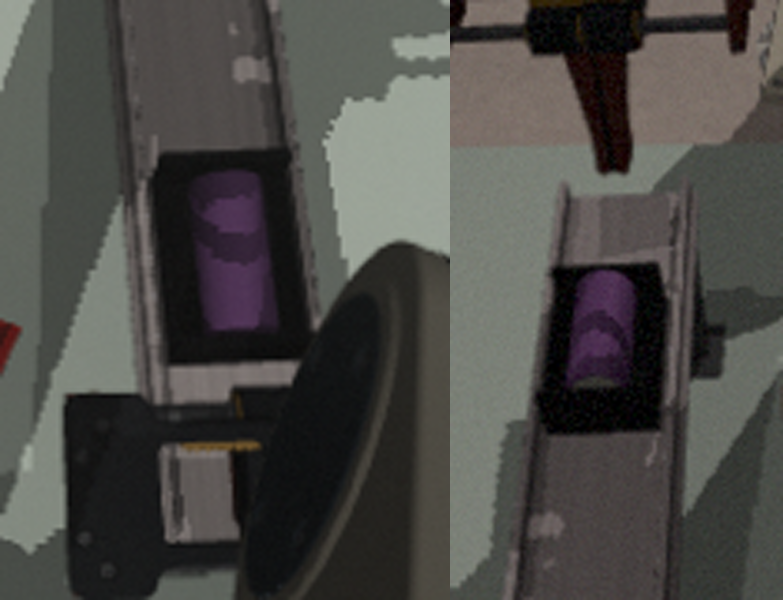

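```bash
python3 - <<'E'
from fit import *
from h import *
o=ctrl.get_obs();e=o['ee_pos'];print(o['t'],e,o['qpos'])
for n in('top','scene'):
    d=ctrl.get_image(n);print(n,{k:np.round(d[k],3) for k in d if k!='frame'})
    print({k:np.round(D[n][k],3) for k in D[n] if k!='frame'})
    print(proj(d,[e+[0,0,-19],e,e+[0,0,10],e+[50,0,-19],e+[0,50,-19]]).round(1).tolist(), 'chute end',proj(d,C2W(p,[(-180,34,14),(-180,-34,14)])).round(1).tolist())
    np.save(n+'n.npy',d['frame'])
im=np.load('scenen.npy');print(np.abs(im[60:200,200:300].astype(int)-S['frame'][60:200,200:300]).sum(2).max(1).tolist())
cv2.imwrite('pics/s2.png',cv2.resize(im[60:160,180:320],None,fx=5.5,fy=5.5,interpolation=cv2.INTER_CUBIC))
E
```

```text
[ 5.70795309e+02 -1.45997850e+02  5.88177827e-02] [ 0.1  2.1 -0.2  2.8  1.1  0.2  1.2  0.1 -1.7 -3.7 -0.5 -2.9]
carrier [-50.84281864   0.9852007 ] [-0.4 -1.3 -0.2  0.6  0.1  0.3  0.5  0.4]
3.5 [ 441.63228207 -148.25464503  132.76290483] [-3.49475109e-01  2.97319801e-01  2.02664429e+00  9.94581000e-05
  8.17646573e-01 -1.97494651e+00]
top {'fx': np.float64(409.457), 'fy': np.float64(409.457), 'cx': np.float64(315.301), 'cy': np.float64(194.735), 'k1': np.float64(-0.087), 'rvec': array([ 2.146, -2.077,  0.206]), 'tvec': array([-21.747, 621.22 , 671.353])}
{'fx': np.float64(409.457), 'fy': np.float64(409.457), 'cx': np.float64(315.301), 'cy': np.float64(194.735), 'k1': np.float64(-0.087), 'rvec': array([ 2.146, -2.077,  0.206]), 'tvec': array([-21.747, 621.22 , 671.353])}
[[403.3, 301.6], [405.8, 302.3], [407.2, 302.7], [403.3, 270.0], [372.1, 300.8]] chute end [[387.3, 331.0], [430.1, 329.2]]
scene {'fx': np.float64(397.001), 'fy': np.float64(397.001), 'cx': np.float64(328.145), 'cy': np.float64(196.3), 'k1': np.float64(-0.095), 'rvec': array([ 1.734,  1.761, -0.783]), 'tvec': array([
[... 340 characters left out ...]
end [[269.0, 121.7], [235.1, 123.1]]
[334, 340, 345, 350, 350, 347, 356, 350, 344, 338, 349, 335, 343, 342, 347, 334, 336, 338, 338, 344, 331, 336, 332, 339, 342, 324, 307, 318, 329, 325, 318, 321, 324, 315, 313, 332, 318, 342, 333, 334, 341, 334, 325, 329, 328, 343, 333, 326, 336, 332, 319, 339, 324, 331, 369, 357, 362, 351, 359, 347, 337, 276, 168, 159, 160, 170, 166, 135, 82, 68, 74, 72, 71, 72, 67, 74, 69, 79, 63, 65, 69, 78, 73, 64, 67, 71, 64, 37, 23, 33, 43, 40, 41, 52, 40, 47, 66, 80, 77, 87, 85, 72, 36, 43, 58, 110, 141, 159, 165, 167, 173, 161, 167, 162, 165, 167, 158, 161, 168, 163, 172, 172, 166, 159, 157, 165, 162, 170, 157, 173, 162, 163, 168, 152, 164, 166, 170, 169, 166, 154]
```

View pics/s2.png

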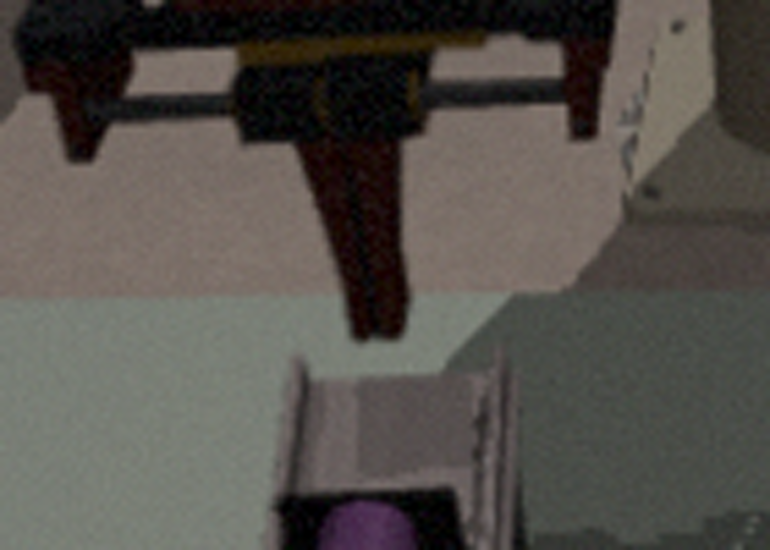

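The scene view puts the fingertips (249,121) about 14 px above where the reported pose projects them (252,136). The real tip may therefore be higher than reported, so I'll find the floor by a gentle touch.

Request:
arm_command([
  {"linear": [0,0,0.004],"turn": 0},
  {"linear": [0,0,0.003],"turn": 0},
  {"linear": [0,0,0.003],"turn": 0},
  {"linear": [0,0,0],"turn": 0},
])

```text
t: 4.0
ee_pos: [441.2, -148.4, 122.1]
orientation: [0.087, -3.14, -0.0]
ft_force: [0.4, -0.1, 1.0]
width: 0.1
grasp_force: 0.0
```

```bash
python3 - <<'E'
from h import *
S=snap('scene');T=snap('top')
o=ctrl.get_obs();e=o['ee_pos'];print(o['t'],e,o['ft_force'])
a=cv2.resize(S['frame'][60:170,190:310],None,fx=5,fy=5,interpolation=cv2.INTER_CUBIC)
cv2.imwrite('pics/s3.png',a)
print(proj(S,e+[0,0,-19]))
E
```

```text
4.1 [ 441.40741996 -148.52272079  122.40226516] [ 0.22962082 -0.50392868  0.753482  ]
[[253.20311266 140.59652038]]
```

View pics/s3.png

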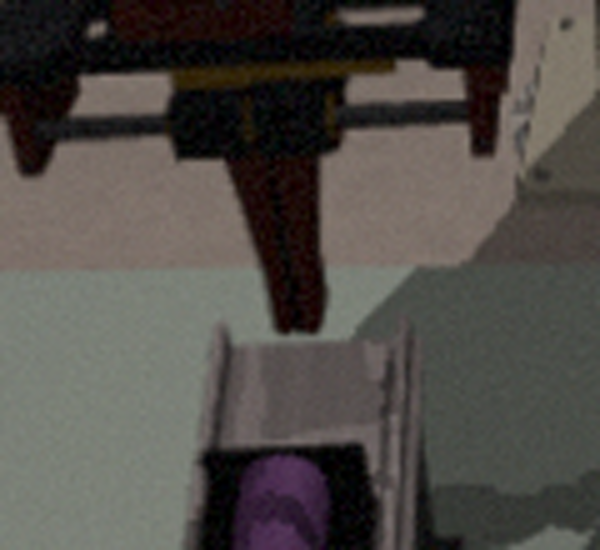

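Request:
arm_command([
  {"linear": [0,0,0.002],"turn": 0},
  {"linear": [0,0,0.002],"turn": 0},
  {"linear": [0,0,0],"turn": 0},
])

```text
t: 4.4
ee_pos: [441.3, -148.4, 118.2]
orientation: [0.087, -3.14, -0.0]
ft_force: [-1.0, -0.5, -0.0]
width: 0.7
grasp_force: 0.0
```

Request:
arm_command([
  {"linear": [0,0,0.002],"turn": 0},
  {"linear": [0,0,0.002],"turn": 0},
  {"linear": [0,0,0],"turn": 0},
])

```text
t: 4.7
ee_pos: [441.2, -148.4, 114.2]
orientation: [0.087, -3.14, -0.0]
ft_force: [0.5, 0.8, 0.9]
width: 0.5
grasp_force: 0.0
```

Request:
arm_command([
  {"linear": [0,0,0.002],"turn": 0},
  {"linear": [0,0,0],"turn": 0},
])

```text
t: 4.9
ee_pos: [441.3, -148.5, 112.3]
orientation: [0.087, -3.14, -0.0]
ft_force: [0.3, 0.2, 0.6]
width: 0.7
grasp_force: 0.0
```

Request:
arm_command([
  {"linear": [0,0,0.002],"turn": 0},
  {"linear": [0,0,0.002],"turn": 0},
  {"linear": [0,0,0],"turn": 0},
])

```text
t: 5.2
ee_pos: [441.3, -148.4, 108.2]
orientation: [0.087, -3.14, -0.0]
ft_force: [-0.6, -0.5, -0.9]
width: 0.3
grasp_force: 0.0
```

Request:
arm_command([
  {"linear": [0,0,0.002],"turn": 0},
  {"linear": [0,0,0.002],"turn": 0},
  {"linear": [0,0,0],"turn": 0},
])

```text
t: 5.5
ee_pos: [441.3, -148.4, 104.2]
orientation: [0.087, -3.14, -0.0]
ft_force: [0.2, -0.7, 0.1]
width: 0.3
grasp_force: 0.0
```

```bash
python3 - <<'E'
from h import *
S=snap('scene')
o=ctrl.get_obs();e=o['ee_pos'];print(o['t'],e,o['ft_force'])
a=cv2.resize(S['frame'][70:160,210:300],None,fx=6,fy=6,interpolation=cv2.INTER_CUBIC)
cv2.imwrite('pics/s4.png',a)
print(proj(S,e+[0,0,-19]))
E
```

```text
5.55 [ 441.32558308 -148.44827477  104.3074114 ] [ 0.18198277  0.9285212  -0.47343908]
[[254.57412593 148.1226173 ]]
```

View pics/s4.png

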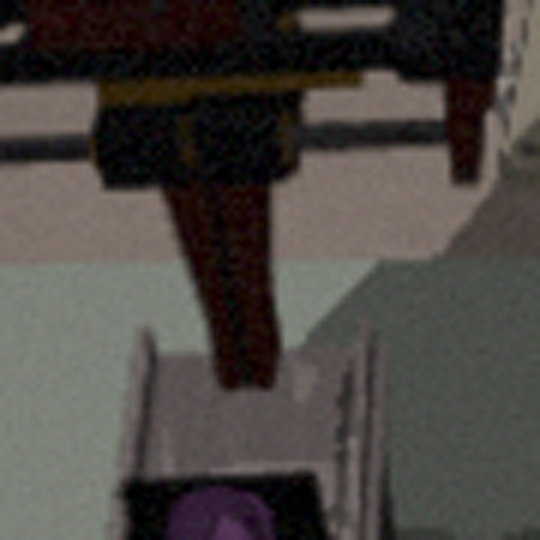

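The tip really is higher than reported: it sits at (251,134), mid-channel and roughly 16 mm above the floor. That is a good pushing height, so I go a little lower and advance along the slope at 50 mm/s.

Request:
arm_command([
  {"linear": [0,0,0.003],"turn": -0.01},
  {"linear": [-0.005,0,0.001],"turn": 0},
  {"linear": [-0.005,0,0.001],"turn": 0},
  {"linear": [-0.005,0,0.001],"turn": 0},
  {"linear": [-0.005,0,0.001],"turn": 0},
  {"linear": [-0.005,0,0.001],"turn": 0},
  {"linear": [-0.005,0,0.001],"turn": 0},
  {"linear": [-0.005,0,0.001],"turn": 0},
])

```text
t: 6.35
ee_pos: [476.7, -146.2, 94.3]
orientation: [0.102, -3.14, -0.0]
ft_force: [-0.8, 0.1, -0.2]
width: 0.2
grasp_force: 0.5
```

Request:
arm_command([
  {"linear": [-0.005,0,0.001],"turn": 0},
  {"linear": [-0.005,0,0.001],"turn": 0},
  {"linear": [-0.005,0,0.001],"turn": 0},
  {"linear": [-0.005,0,0.001],"turn": 0},
  {"linear": [-0.005,0,0.001],"turn": 0},
])

```text
t: 6.85
ee_pos: [501.7, -144.5, 89.4]
orientation: [0.102, -3.14, -0.0]
ft_force: [-0.6, 0.4, 0.6]
width: 0.6
grasp_force: 0.3
```

```bash
python3 - <<'E'
from h import *
T=snap('top');S=snap('scene')
a=cv2.resize(T['frame'][130:330,340:460],(360,600),interpolation=cv2.INTER_CUBIC)
b=cv2.resize(S['frame'][90:240,200:300],(400,600),interpolation=cv2.INTER_CUBIC)
cv2.imwrite('pics/push1.png',np.hstack([a,b]))
o=ctrl.get_obs();print(o['t'],o['ee_pos'],o['ft_force'])
E
```

```text
6.95 [ 502.22720775 -144.64906873   89.44881951] [-0.35293018 -0.82670092 -0.40176609]
```

View pics/push1.png

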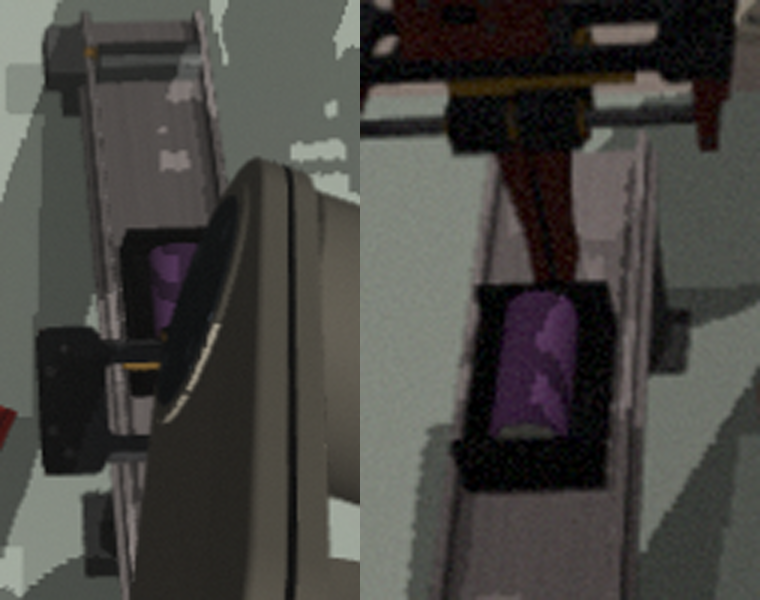

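The carrier moved straight by about 22 mm, with the fingertips behind its uphill wall at scene pixel (255,160). I keep pushing steadily and slow down near the stop.

Request:
arm_command([
  {"linear": [-0.006,0,0.0013],"turn": 0},
  {"linear": [-0.006,0,0.0013],"turn": 0},
  {"linear": [-0.006,0,0.0013],"turn": 0},
  {"linear": [-0.006,0,0.0013],"turn": 0},
  {"linear": [-0.006,0,0.0013],"turn": 0},
  {"linear": [-0.006,0,0.0013],"turn": 0},
  {"linear": [-0.006,0,0.0013],"turn": 0},
  {"linear": [-0.006,0,0.0013],"turn": 0},
  {"linear": [-0.006,0,0.0013],"turn": 0},
  {"linear": [-0.006,0,0.0013],"turn": 0},
])

```text
t: 7.95
ee_pos: [561.7, -140.7, 76.4]
orientation: [-0.102, 3.14, -0.0]
ft_force: [-1.3, -0.5, 0.9]
width: 0.3
grasp_force: 0.6
```

Request:
arm_command([
  {"linear": [-0.005,0,0.001],"turn": 0},
  {"linear": [-0.005,0,0.001],"turn": 0},
  {"linear": [-0.005,0,0.001],"turn": 0},
  {"linear": [-0.005,0,0.001],"turn": 0},
  {"linear": [-0.005,0,0.001],"turn": 0},
  {"linear": [-0.005,0,0.001],"turn": 0},
])

```text
t: 8.55
ee_pos: [591.5, -138.7, 70.3]
orientation: [0.102, -3.14, -0.0]
ft_force: [-0.9, 0.6, -0.7]
width: 0.5
grasp_force: 0.3
```

Request:
arm_command([
  {"linear": [-0.003,0,0.0006],"turn": 0},
  {"linear": [-0.003,0,0.0006],"turn": 0},
  {"linear": [-0.003,0,0.0006],"turn": 0},
  {"linear": [-0.002,0,0.0004],"turn": 0},
])

```text
t: 8.95
ee_pos: [602.3, -138.0, 68.2]
orientation: [0.102, -3.14, -0.0]
ft_force: [-0.8, -0.1, -0.6]
width: 0.5
grasp_force: 0.3
```

Request:
arm_command([
  {"linear": [-0.002,0,0.0004],"turn": 0},
  {"linear": [-0.002,0,0.0004],"turn": 0},
])

```text
t: 9.15
ee_pos: [606.2, -137.7, 67.5]
orientation: [0.102, -3.14, 0.0]
ft_force: [-0.9, 0.5, -0.9]
width: 0.4
grasp_force: 0.3
```

Request:
arm_command([
  {"linear": [-0.002,0,0.0004],"turn": 0},
  {"linear": [-0.002,0,0.0004],"turn": 0},
])

```text
t: 9.35
ee_pos: [610.2, -137.5, 66.7]
orientation: [0.102, -3.14, 0.0]
ft_force: [-1.4, 0.0, -0.0]
width: 0.1
grasp_force: 0.3
```

Request:
arm_command([
  {"linear": [-0.002,0,0.0004],"turn": 0},
  {"linear": [-0.002,0,0.0004],"turn": 0},
])

```text
t: 9.55
ee_pos: [611.6, -137.4, 66.0]
orientation: [0.103, -3.134, -0.0]
ft_force: [-15.4, -2.7, 16.0]
width: 0.5
grasp_force: 9.2
```

Request:
arm_command([
  {"linear": [-0.0015,0,0.0003],"turn": 0},
  {"linear": [-0.0015,0,0.0003],"turn": 0},
])

```text
t: 9.75
ee_pos: [611.8, -137.4, 65.9]
orientation: [0.103, -3.129, -0.001]
ft_force: [-24.2, -4.0, 26.4]
width: 0.5
grasp_force: 15.1
```

Request:
arm_command([
  {"linear": [-0.001,0,0.0002],"turn": 0},
  {"linear": [-0.001,0,0.0002],"turn": 0},
])

```text
t: 9.95
ee_pos: [611.9, -137.4, 65.8]
orientation: [0.103, -3.125, -0.001]
ft_force: [-30.9, -4.3, 32.7]
width: 0.5
grasp_force: 18.6
```

Firm contact at x≈612, where about 617 was predicted. I back off uphill, then lift.

Request:
arm_command([
  {"linear": [0.004,0,-0.0012],"turn": 0},
  {"linear": [0.006,0,-0.0015],"turn": 0},
  {"linear": [0.01,0,-0.003],"turn": 0},
  {"linear": [0.015,0,-0.005],"turn": 0},
  {"linear": [0.02,0,-0.01],"turn": 0},
  {"linear": [0.01,0,-0.03],"turn": 0},
  {"linear": [0,0,-0.04],"turn": 0},
  {"linear": [0,0,-0.04],"turn": 0},
  {"linear": [0,0,-0.04],"turn": 0},
  {"linear": [0,0,0],"turn": 0},
])

```text
t: 10.95
ee_pos: [557.6, -142.0, 241.7]
orientation: [-0.102, 3.129, -0.005]
ft_force: [1.0, -0.7, 0.5]
width: 0.6
grasp_force: 0.0
```

Request:
arm_command([
  {"linear": [0.03,0,0],"turn": 0},
  {"linear": [0.04,0,0],"turn": 0},
  {"linear": [0.04,0,0],"turn": 0},
  {"linear": [0.02,0,0],"turn": 0},
  {"linear": [0,0,0],"turn": 0},
])

```text
t: 11.45
ee_pos: [421.8, -149.2, 235.0]
orientation: [0.101, -3.139, -0.001]
ft_force: [-0.1, 0.5, 0.1]
width: 0.6
grasp_force: 0.0
```

```bash
python3 - <<'E'
from fit import *
T2=snap('top');S2=snap('scene')
for d in(T2,S2):
    q=proj(d,C2W(p,[(90+a,b,34) for a,b in((-45,30),(-45,-30),(45,-30),(45,30))])); print(q.round(0).tolist())
a=cv2.resize(T2['frame'][110:310,340:460],(360,600),interpolation=cv2.INTER_CUBIC)
b=cv2.resize(S2['frame'][180:310,200:295],(438,600),interpolation=cv2.INTER_CUBIC)
cv2.imwrite('pics/end.png',np.hstack([a,b]))
o=ctrl.get_obs();print(o['t'],o['ee_pos'],o['ft_force'])
# three-cell carrier region unchanged?
g=lambda d:cv2.inRange(cv2.cvtColor(d['frame'],cv2.COLOR_BGR2HSV),(125,60,25),(165,255,255))
for d,(x0,x1,y0,y1) in((T,(205,260,215,290)),(T2,(205,260,215,290)),(S,(370,440,135,200)),(S2,(370,440,135,200))):
    m=cv2.moments(g(d)[y0:y1,x0:x1],True);print(m['m00'],m['m10']/max(m['m00'],1),m['m01']/max(m['m00'],1))
E
```

```text
[ 5.70795309e+02 -1.45997850e+02  5.88177827e-02] [ 0.1  2.1 -0.2  2.8  1.1  0.2  1.2  0.1 -1.7 -3.7 -0.5 -2.9]
carrier [-50.84281864   0.9852007 ] [-0.4 -1.3 -0.2  0.6  0.1  0.3  0.5  0.4]
[[380.0, 195.0], [414.0, 194.0], [408.0, 148.0], [375.0, 149.0]]
[[258.0, 211.0], [222.0, 212.0], [215.0, 263.0], [255.0, 261.0]]
11.55 [ 424.94201787 -149.72454159  235.65825959] [ 0.17879282 -0.08997896 -0.37142063]
1144.0 25.56555944055944 36.59702797202797
1129.0 25.46678476527901 36.556244464127545
873.0 34.78808705612829 30.784650630011456
866.0 34.979214780600465 30.844110854503466
```

View pics/end.png

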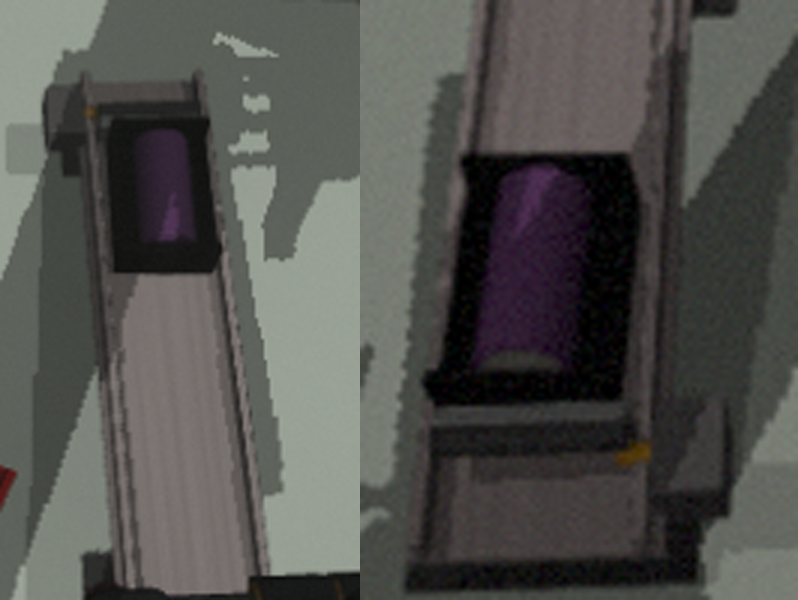

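The carrier lies flat and straight against the stop: its downhill wall meets the bar at about (390,150) in the top view and (225,268) in the scene view. The three-cell carrier is unmoved (centroid shift under 0.2 px), and the arm is clear.

```bash
python3 -c "
from workcell import ctrl
print(ctrl.close_job())"
```

```text
the job is handed in; nothing more can be done
None
```

The one-cell carrier was pushed down its chute, pressed against the escapement stop and left resting there straight and flat; the three-cell carrier was not moved, the arm is clear, and the job is handed in (the hand-in returned no verdict).

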